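# Empty the filter box of a dust extractor

### The job

The filter of the bench dust extractor is full. Squeeze the two orange tabs of its clip-on cover together, lift the cover straight off and stand it right way up on the bench; then pull the used filter cartridge out by its grip, push it down through the sprung flap of the bench bin and let the flap close behind it. Leave the teapot lid and the clay lump where they are.

Things in the scene. Friction and masses are not known exactly. Their poses are not given: they have to be found in the camera images.
- extractor: Bench dust extractor, fixed: upright pale grey filter box 140 (x) x 42 (y) x 98 mm high, open on top under its cover. Origin on the bench under the centre of the box, +x away from the intake grille. Grille hood to x = -85 mm (60 mm wide, 64 high); blower and exhaust to x = +203 mm (102 high, y = -31 to +78 at the motor). A rib on each long side holds a hook of the cover.
- cover: Dark clip-on cover with two orange tabs, 150 (x) x 62 (y) x 75 mm, 0.18 kg. Origin at the centre of its lower edge, z up, 69 mm above the bench when clipped on. Its skirt reaches 29 mm down round the box, so lift it straight up; a ridge 94 x 28 mm stands in the middle, top at z = 65 mm. On the bench it stands on its skirt, origin at bench height.
- cover_tabs (a point): Point midway between the two tabs, fixed in the cover at z = 60 mm of its frame. The tabs stand at x = 0 either side of the ridge, 30 mm long in x, z = 42 to 75 mm, flared: outer faces 61 mm apart at the top. Squeezed along the cover's y until they stop (about 5 N each) these stand upright and 45 mm apart and both hooks let go; lift and carry the cover by the squeezed tabs.
- tab_left (a joint): Orange tab on the cover's +y side, sprung: 0 clipped (at rest), 0.20 rad fully squeezed in; its hook is free of the box above about 0.13.
- tab_right (a joint): Orange tab on the cover's -y side, sprung: 0 clipped (at rest), 0.20 rad fully squeezed in; its hook is free of the box above about 0.13.
- cartridge: Used filter cartridge, rigid, brownish pleats in an olive green frame, 124 (x) x 32 (y) x 70 mm, with a pull grip on top (50 x 12 mm, from z = 70 to 106 mm); about 0.3 kg. Origin at the centre of its underside, z up. It stands loose in the filter box, under the cover, 20 mm above the bench, so that its grip reaches 28 mm above the box's rim, and comes out straight upward.
- bin: Light grey ribbed bench bin with a dark lid, fixed, 176 (x) x 146 (y) x 186 mm high. Origin at the centre of its underside. The opening in the lid, centred, is 150 (x) x 63 mm (y), filled by the blue-grey flap; inside it is 160 x 130 mm and 164 mm deep below the lid, deep enough for the flap to close over the standing cartridge.
- flap (a joint): Blue-grey sprung flap in the bin's lid, 146 x 60 mm, hinged along the opening's +y edge: 0 closed, up to 1.4 rad swung down into the bin. It opens at about 1 N in its middle and springs shut when nothing holds it. A cartridge let go with its frame inside the opening slides down past it and drops in.
- teapot_lid: Dark brown teapot lid, 80 mm across, 34 mm high, lying on the bench; a bystander. Origin at the centre of its underside.
- clay_lump: Rounded brown lump of clay, 59 x 63 mm, 38 mm high, lying on the bench; a bystander. Origin at the centre of its underside.

How it is judged:
On the way, in this order (a step that is already met when the one before it is completed fails the run):
1. both tabs are squeezed in while the cover still sits on the filter box (value of joint each of tab_left, tab_right above 0.13 rad and z of cover in the frame of extractor below 0.078 m and horizontal distance between cover and extractor below 0.01 m), for 0.05 s.
2. the cover stands right way up on the bench, let go, with the cartridge still in its box (height (world z) of cover below 0.008 m and angle between cover's own z axis and vertical below 0.12 rad and contact force between the fingers and cover below 0.1 N and distance between cartridge and extractor below 0.035 m), for 0.2 s.
3. the flap is swung open with the foot of the cartridge through it (value of joint flap above 0.6 rad and z of cartridge in the frame of bin below 0.17 m and x of cartridge in the frame of bin between -0.084 and 0.084 m and y of cartridge in the frame of bin between -0.069 and 0.069 m), for 0.02 s.
At the end, for the whole second after the job is handed in: The cover stands right way up on the bench (within 8 mm of the surface, under 0.12 rad of tilt), at rest; the cartridge lies at rest inside the bin, below the lid; the flap is closed (under 0.12 rad) (height (world z) of cover below 0.008 m and angle between cover's own z axis and vertical below 0.12 rad and linear speed of cover below 0.03 m/s and x of cartridge in the frame of bin between -0.084 and 0.084 m and y of cartridge in the frame of bin between -0.069 and 0.069 m and z of cartridge in the frame of bin below 0.15 m and linear speed of cartridge below 0.05 m/s and value of joint flap below 0.12 rad); the robot touches nothing.
It fails at once if the teapot lid is moved more than 30 mm (distance of teapot_lid from where it was at the start of the episode above 0.03 m).
It fails at once if the clay lump is moved more than 30 mm (distance of clay_lump from where it was at the start of the episode above 0.03 m).
It also fails if it takes over 59 s, if anything falls off the work surface, if the arm or the gripper's body presses on something with over 40 N, if the wrist force passes 120 N, or if a joint passes its speed limit or range.

### The arm

A 6-joint arm with a two-finger parallel gripper is mounted at the origin on a cart in front of the work surface, level with it; the furniture and walls round the work are solid. World frame = base frame: x ahead of the robot, y to its left, z up, the work surface at z = 0. Lengths are in m, angles in rad, forces in N, time in s.
With the tool pointing down it reaches from about 0.35 to 0.85 m from the base axis. Payload 8.1 kg.
Tool frame: the origin (TCP) lies between the finger pads; the fingertips stand 19 mm ahead of it and the grasp point (between the pads) is the TCP; z points along the fingers, y is the line along which they close (so a half turn about z gives the same grasp; the last joint's range is limited). The gripper opens to 93 mm and grips with 3 to 60 N. Pads are 15 mm wide; open, the fingers measure 128 mm over their backs; the gripper's body (75 mm by 188 mm) begins 65 mm behind the grasp point.
Start: joints at [1.246, 0.13, 1.488, -0, 1.523, -0.085], TCP at [0.142, 0.583, 0.238] pointing down, gripper open.
Joint ranges: [-2.96, 2.96], [-0.89, 2.26], [0.02, 2.5], [-1.34, 4.48], [0, 2.73], [-2.66, 2.66]. Speed limits (rad/s): [2.39, 2.39, 2.79, 3.14, 3.14, 3.14].

### API

Orientations are given as [roll, pitch, yaw] about the fixed x, y, z axes, in that order (R = Rz(yaw) Ry(pitch) Rx(roll)).
In Python, from plant import r, read_camera, sign_off gives the robot as it stands.
- The arm moves only by the shell command python3 -m inch 'ROWS' [FORCE]. ROWS is JSON, a list of rows, each an object with "offset": the shift along the tool's x, y, z in mm, a list of three; "turn": the turn, a rotation vector about the tool's x, y, z in degrees, a list of three; "fingers": the opening in per cent of the stroke, from 0 (shut) to 100 (fully open). A call has exactly 5 rows; each row is the pose to reach, as a shift and turn from the pose commanded when the call began, along the tool's axes at that moment; what a row does not reach only later rows make up. A row lasts 1/12 s, in which the tool goes at most 41.7 mm and 7.16 degrees, less where a joint would pass 70% of its speed; a pose out of reach is approached as far as the arm can. A call with a gripper value outside its range is refused whole. The fingers move at their own pace and stop on an object; FORCE is the grip in N (left out, the last holds). Time passes only in rows, so rows that repeat a pose let the fingers close, or fill a call up. It gives the time, the measured TCP pose, the force, the opening and the grip force at its end, in the units of the state.
- r.get_state(): the state, without advancing time (a new reading comes with each control period).
- read_camera(name): name is "scene" or "top"; returns a dict with "color" (420x560x3 uint8, red, green, blue), "z_map" (420x560 float32, m along the optical axis (not along the pixel's ray), 0 where there is no reading), "intrinsics" (3x3 intrinsics, pixels), "extrinsics" (4x4, takes a point from world to camera coordinates). Camera axes: x right, y up, looking along -z (the intrinsics and any distortion apply to the point x, -y, -z); pixel columns grow to the right and rows downward; lengths in m; the calibration is good to about 2 mm. A picture is of the moment at which its call begins.
- sign_off(): hands the job in; it is judged then, once.
The state is a dict: "time_s": time; "joint_positions": joint angles; "joint_velocities": joint speeds; "effort": joint torques, N m; "eef_pos": TCP position; "ee_rot": TCP orientation; "wrist_force": force on the tool from outside, world axes, zero at the start; "moment": the same for the moment, N m; "finger_gap": opening from 0.0 (shut) to 1.0 (fully open); "grasp_force": force on a finger pad.
Only numpy, scipy, OpenCV 4.12 (cv2) and the standard library are available. Lean on these libraries where they do the work, as an engineer would, in place of code of your own. Each camera call takes 0.05 s, during which the arm holds its last target. There are 200 camera calls.

## Working session

There is one attempt and no reset: what is moved stays moved. The work goes in short steps, Python scripts to look and compute and a shell command to move; the robot and the scene stay as the last step left them, time stands still between calls to the robot, and variables do not carry over. Pictures are saved under pics/ and viewed, at most 10 in all, crops included, and the job is handed in when it is done.

```bash
mkdir -p pics; ls; cat > h.py <<'E'
import numpy as np, cv2
from plant import r, read_camera
def grab(n,f=None):
    d=read_camera(n)
    if f: cv2.imwrite('pics/'+f,cv2.cvtColor(d['color'],cv2.COLOR_RGB2BGR))
    return d
def world(d):
    K=np.array(d['intrinsics']);E=np.array(d['extrinsics']);z=d['z_map'].astype(float)
    v,u=np.mgrid[:z.shape[0],:z.shape[1]]
    c=np.stack([(u-K[0,2])/K[0,0]*z,-(v-K[1,2])/K[1,1]*z,-z],-1)
    w=(c-E[:3,3])@E[:3,:3]
    w[z==0]=np.nan
    return w
E
python3 - <<'E'
from h import *
for n in('scene','top'):
    d=grab(n,n+'0.png'); print(d['intrinsics'],d['extrinsics'])
    np.savez(n+'0.npz',**{k:np.array(v) for k,v in d.items()})
print(r.get_state())
E
```

```text
pics
[[514.27594465   0.         281.46469717]
 [  0.         514.27594465 197.52434278]
 [  0.           0.           1.        ]] [[-0.87420004 -0.4854776  -0.00926222  0.33822298]
 [ 0.35836576 -0.65794592  0.66233009 -0.39328158]
 [-0.32764046  0.57568973  0.7491549  -0.91839711]
 [ 0.          0.          0.          1.        ]]
[[413.1040044    0.         281.74415516]
 [  0.         413.1040044  214.00199564]
 [  0.           0.           1.        ]] [[-0.02063939 -0.99978317  0.00276033 -0.19270452]
 [ 0.98790563 -0.01996966  0.15376502 -0.54390179]
 [-0.15367656  0.00590056  0.98810359 -0.97008462]
 [ 0.          0.          0.          1.        ]]
{'time_s': 0.1, 'joint_positions': array([ 1.24558622e+00,  1.31071027e-01,  1.48911866e+00,  3.15646535e-07,
        1.52299915e+00, -8.54221109e-02]), 'joint_velocities': array([ 0.00015888, -0.00024062, -0.00332622, -0.00082545,  0.00214305,
        0.00204995]), 'effort': array([ 9.46767723e-04, -5.61332595e+01, -4.93098092e+01,  7.70284468e-02,
        2.88082362e-02, -1.59574472e-05]), 'eef_pos': array([0.1423421 , 0.58239927, 0.23672945]), 'ee_rot': array([-3.14000232e+00, -1.36497141e-04,  2.90180454e+00]), 'wrist_force': array([1.02830966, 0.4289143 , 0.32523266]), 'moment': array([ 0.00896028, -0.01834079, -0.04204085]), 'grasp_force': 0.0, 'finger_gap': 1.0029046937736792}
```

View pics/scene0.png

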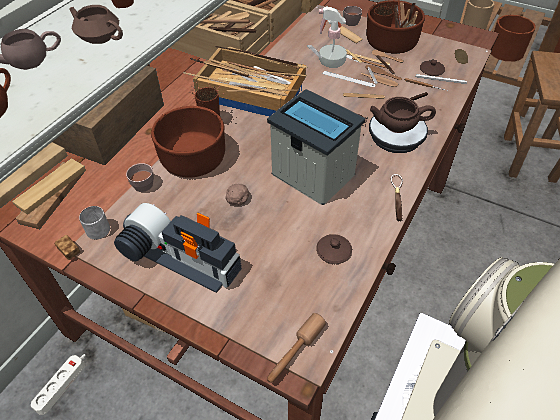

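View pics/top0.png

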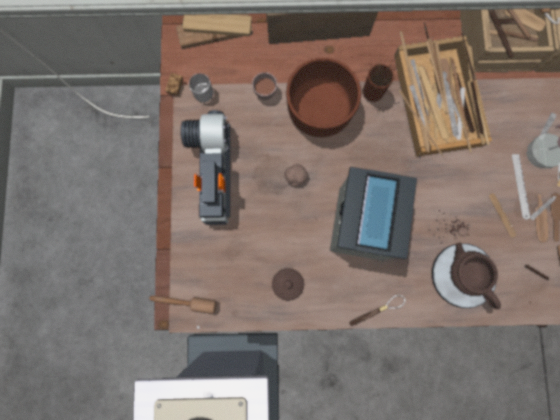

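The scene view shows the extractor with its orange tabs at (204,218) and (188,245), the bin at (316,145), the clay at (237,195) and the lid at (334,249). In the top view the tabs are at (198,183) and (221,183), the flap at (377,212), the clay at (296,175) and the lid at (288,284). The arm is out of view.

```bash
cat >> h.py <<'E'
def orange(d):
    h=cv2.cvtColor(d['color'],cv2.COLOR_RGB2HSV); return (h[...,0]>5)&(h[...,0]<16)&(h[...,1]>215)&(h[...,2]>150)
def blobs(m,amin=25):
    n,l,s,c=cv2.connectedComponentsWithStats(m.astype(np.uint8)); return [(l==i,c[i],s[i,4]) for i in range(1,n) if s[i,4]>=amin]
def rect(p): # xy points -> centre, size, long-axis yaw deg
    (c,s,a)=cv2.minAreaRect((p*1000).astype(np.float32)); 
    if s[0]<s[1]: s=s[::-1];a+=90
    return np.round(c,1),np.round(s,1),round((a+90)%180-90,2)
E
python3 - <<'E'
from h import *
for n in('scene','top'):
    d=dict(np.load(n+'0.npz')); w=world(d)
    print(n)
    for m,c,a in blobs(orange(d)):
        p=w[m];p=p[~np.isnan(p[:,0])]; print(' orange',c.round(0),a,np.median(p,0).round(3),np.percentile(p,3,0).round(3),np.percentile(p,97,0).round(3))
    h=cv2.cvtColor(d['color'],cv2.COLOR_RGB2HSV)
    for m,c,a in blobs((h[...,0]>92)&(h[...,0]<112)&(h[...,1]>90)&(h[...,2]>80),600):
        p=w[m];p=p[~np.isnan(p[:,0])]; print(' blue',c.round(0),a,np.median(p,0).round(3),rect(p[:,:2]))
    # objects by height in ROI
    for name,(lo,hi),x in (('bin lid',(.17,.20),None),('ridge',(.125,.14),None),('cover shoulder',(.1,.123),None)):
        m=(w[...,2]>lo)&(w[...,2]<hi)&(w[...,0]<.85)&(w[...,0]>.2)&(w[...,1]<.5)&(w[...,1]>-.4)
        for b,c,a in blobs(m,100):
            p=w[b]; print(' ',name,c.round(0),a,np.median(p,0).round(3),rect(p[:,:2]))
    for name,(u,v) in (('lid',((334,249) if n=='scene' else (288,284))),('clay',((237,195) if n=='scene' else (296,175)))):
        print(' ',name,w[v,u].round(3))
d=dict(np.load('top0.npz'));w=world(d)
for u in range(165,420,25): print(u,w[140:330:30,u].round(2)[:,2])
E
```

```text
scene
 orange [203. 220.] 113 [ 0.605 -0.063  0.135] [ 0.591 -0.067  0.122] [ 0.619 -0.06   0.147]
 orange [189. 247.] 150 [ 0.606 -0.009  0.104] [ 0.592 -0.015  0.076] [ 0.619 -0.007  0.14 ]
 blue [317. 119.] 1012 [ 0.517 -0.404  0.184] (array([ 519.5, -402.3]), array([151.2,  67. ]), -10.08)
  bin lid [309. 131.] 1847 [ 0.512 -0.358  0.186] (array([ 525. , -372.7]), array([178.5,  88. ]), -11.25)
  ridge [308. 153.] 362 [ 0.5   -0.339  0.132] (array([ 513.3, -343. ]), array([182.7,  71.5]), 14.53)
  ridge [197. 229.] 703 [ 0.604 -0.037  0.135] (array([606.5, -45.7]), array([96.5, 45.4]), -0.03)
  cover shoulder [308. 160.] 512 [ 0.5   -0.339  0.111] (array([ 513.9, -341.7]), array([182.3,  72.7]), 14.49)
  cover shoulder [144. 213.] 274 [ 0.745 -0.038  0.102] (array([745.7, -38.7]), array([57. , 40.3]), -88.09)
  cover shoulder [201. 243.] 897 [ 0.576 -0.025  0.105] (array([606.1, -35.5]), array([152.4,  58.2]), 0.26)
  lid [ 0.367 -0.204  0.02 ]
  clay [ 0.634 -0.227  0.035]
top
 orange [220. 181.] 28 [ 0.602 -0.067  0.142] [ 0.59  -0.069  0.109] [ 0.614 -0.065  0.146]
 blue [378.
[... 346 characters left out ...]
0.102] (array([742.9, -40.4]), array([54.8, 37.6]), -89.45)
  cover shoulder [211. 188.] 837 [ 0.586 -0.047  0.104] (array([604.3, -38.6]), array([150.6,  60. ]), -0.35)
  lid [ 0.37  -0.215  0.032]
  clay [ 0.638 -0.241  0.038]
165 [-0.01 -0.01 -0.01 -0.01 -0.01 -0.01 -0.01]
190 [0.08 0.   0.   0.   0.   0.   0.  ]
215 [ 0.09  0.12  0.12 -0.    0.   -0.   -0.  ]
240 [-0.  0. -0.  0.  0. -0. -0.]
265 [ 0. -0.  0.  0. -0. -0. -0.]
290 [ 0.    0.03  0.   -0.   -0.    0.02 -0.  ]
315 [ 0.  0. -0.  0.  0.  0. -0.]
340 [-0.   -0.    0.07  0.19  0.    0.    0.  ]
365 [ 0.    0.19  0.18  0.18 -0.    0.   -0.  ]
390 [ 0.    0.    0.18  0.18  0.    0.   -0.  ]
415 [0.07 0.   0.   0.   0.   0.   0.  ]
```

```bash
cat > to.py <<'E'
import sys,numpy as np
from scipy.spatial.transform import Rotation as R
from plant import r
x,y,z,yaw=map(float,sys.argv[1:5])
s=r.get_state(); A=R.from_euler('xyz',s['ee_rot']); B=R.from_euler('xyz',[180,0,yaw],degrees=True)
print('t',round(s['time_s'],2),'pos',s['eef_pos'].round(4),'F',s['wrist_force'].round(1),'gap',round(s['finger_gap'],3),'g',round(s['grasp_force'],1))
print('offset',(A.inv().apply(np.array([x,y,z])-s['eef_pos'])*1000).round(1),'turn',(A.inv()*B).as_rotvec(degrees=True).round(2))
E
python3 to.py .604 -.038 .24 180
```

```text
t 0.1 pos [0.1423 0.5824 0.2367] F [1.  0.4 0.3] gap 1.003 g 0.0
offset [-595.8 -493.    -2.6] turn [ -0.09  -0.02 -13.74]
```

```bash
python3 -m inch '[{"offset":[-32,-26,-1],"turn":[0,0,-3],"fingers":100},{"offset":[-64,-52,-2],"turn":[0,0,-6],"fingers":100},{"offset":[-96,-79,-3],"turn":[0,0,-9],"fingers":100},{"offset":[-128,-105,-3],"turn":[0,0,-12],"fingers":100},{"offset":[-160,-132,-3],"turn":[0,0,-13.7],"fingers":100}]'; python3 to.py .604 -.038 .24 180
```

```text
time_s: 0.52
eef_pos: [0.2669, 0.4151, 0.2402]
ee_rot: [-3.141, -0.0, -3.139]
wrist_force: [0.6, 0.3, 0.4]
finger_gap: 0.999
grasp_force: 0.0
t 0.52 pos [0.2669 0.4151 0.2402] F [0.6 0.3 0.4] gap 0.999 g 0.0
offset [-3.357e+02 -4.541e+02  3.000e-01] turn [-0.03 -0.02  0.17]
```

```bash
python3 -m inch '[{"offset":[-24,-33,0],"turn":[0,0,0],"fingers":100},{"offset":[-48,-66,0],"turn":[0,0,0],"fingers":100},{"offset":[-72,-98,0],"turn":[0,0,0],"fingers":100},{"offset":[-96,-131,0],"turn":[0,0,0],"fingers":100},{"offset":[-120,-164,0],"turn":[0,0,0],"fingers":100}]'
python3 -m inch '[{"offset":[-24,-33,0],"turn":[0,0,0],"fingers":100},{"offset":[-48,-66,0],"turn":[0,0,0],"fingers":100},{"offset":[-72,-98,0],"turn":[0,0,0],"fingers":100},{"offset":[-96,-131,0],"turn":[0,0,0],"fingers":100},{"offset":[-120,-164,0],"turn":[0,0,0],"fingers":100}]'
python3 to.py .604 -.038 .16 180
```

```text
time_s: 0.93
eef_pos: [0.3868, 0.2509, 0.2404]
ee_rot: [-3.142, -0.0, 3.141]
wrist_force: [1.6, 1.0, 0.4]
finger_gap: 0.998
grasp_force: 0.0
time_s: 1.35
eef_pos: [0.5068, 0.0866, 0.2403]
ee_rot: [3.142, -0.0, 3.141]
wrist_force: [0.6, 0.5, 0.1]
finger_gap: 1.0
grasp_force: 0.0
t 1.35 pos [0.5068 0.0866 0.2403] F [0.6 0.5 0.1] gap 1.0 g 0.0
offset [ -97.3 -124.6   80.3] turn [ 0.   -0.02 -0.05]
```

```bash
python3 -m inch '[{"offset":[-24,-31,5],"turn":[0,0,0],"fingers":100},{"offset":[-48,-62,15],"turn":[0,0,0],"fingers":100},{"offset":[-72,-93,25],"turn":[0,0,0],"fingers":100},{"offset":[-97,-124.5,40],"turn":[0,0,0],"fingers":100},{"offset":[-97,-124.5,70],"turn":[0,0,0],"fingers":100}]'
python3 - <<'E'
from h import *
a=grab('scene'); b=grab('top')
cv2.imwrite('pics/pre.png',cv2.cvtColor(np.hstack([cv2.resize(a['color'][150:300,100:280],None,fx=2.2,fy=2.2),cv2.resize(b['color'][110:260,130:310],None,fx=2.2,fy=2.2)]),cv2.COLOR_RGB2BGR))
E
python3 to.py .604 -.038 .131 180
```

```text
time_s: 1.77
eef_pos: [0.6079, -0.0419, 0.173]
ee_rot: [-3.139, 0.007, 3.137]
wrist_force: [1.1, 0.3, 0.4]
finger_gap: 0.998
grasp_force: 0.0
t 1.87 pos [ 0.6001 -0.0371  0.1642] F [-0.7 -0.2 -1.2] gap 1.006 g 0.0
offset [-4.2 -0.9 33.2] turn [ 0.08 -0.57 -0.2 ]
```

View pics/pre.png

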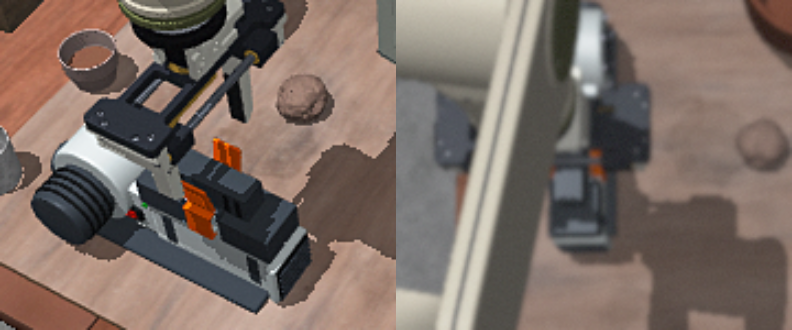

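The fingers straddle the orange tabs: the tabs are at about (195,205) and (228,155) in the left half, with the fingertips outside them. The arm is still settling.

```bash
python3 -m inch '[{"offset":[0,0,0],"turn":[0,0,0],"fingers":100},{"offset":[0,0,10],"turn":[0,0,0],"fingers":100},{"offset":[0,0,20],"turn":[0,0,0],"fingers":100},{"offset":[0,0,30],"turn":[0,0,0],"fingers":100},{"offset":[0,0,39],"turn":[0,0,0],"fingers":100}]' 25
python3 -m inch '[{"offset":[0,0,0],"turn":[0,0,0],"fingers":100},{"offset":[0,0,0],"turn":[0,0,0],"fingers":70},{"offset":[0,0,0],"turn":[0,0,0],"fingers":55},{"offset":[0,0,0],"turn":[0,0,0],"fingers":40},{"offset":[0,0,0],"turn":[0,0,0],"fingers":30}]' 25
python3 -m inch '[{"offset":[0,0,0],"turn":[0,0,0],"fingers":30},{"offset":[0,0,0],"turn":[0,0,0],"fingers":30},{"offset":[0,0,0],"turn":[0,0,0],"fingers":30},{"offset":[0,0,0],"turn":[0,0,0],"fingers":30},{"offset":[0,0,0],"turn":[0,0,0],"fingers":30}]' 25
```

```text
time_s: 2.28
eef_pos: [0.6031, -0.0352, 0.1313]
ee_rot: [-3.141, 0.001, -3.141]
wrist_force: [0.5, -0.5, 0.0]
finger_gap: 1.002
grasp_force: 0.0
time_s: 2.7
eef_pos: [0.6036, -0.036, 0.1324]
ee_rot: [-3.141, 0.001, 3.141]
wrist_force: [-0.2, -0.0, -0.1]
finger_gap: 0.762
grasp_force: 0.0
time_s: 3.12
eef_pos: [0.6035, -0.0365, 0.1325]
ee_rot: [-3.141, 0.001, 3.141]
wrist_force: [-2.2, -2.1, 5.6]
finger_gap: 0.472
grasp_force: 25.0
```

Gap 44 mm, so both tabs are squeezed. Lifting.

```bash
python3 -m inch '[{"offset":[0,0,-5],"turn":[0,0,0],"fingers":30},{"offset":[0,0,-13],"turn":[0,0,0],"fingers":30},{"offset":[0,0,-25],"turn":[0,0,0],"fingers":30},{"offset":[0,0,-40],"turn":[0,0,0],"fingers":30},{"offset":[0,0,-55],"turn":[0,0,0],"fingers":30}]' 25
python3 -m inch '[{"offset":[0,0,-12],"turn":[0,0,0],"fingers":30},{"offset":[0,0,-22],"turn":[0,0,0],"fingers":30},{"offset":[0,0,-28],"turn":[0,0,0],"fingers":30},{"offset":[0,0,-30],"turn":[0,0,0],"fingers":30},{"offset":[0,0,-30],"turn":[0,0,0],"fingers":30}]' 25
python3 - <<'E'
from h import *
d=grab('scene','lift.png')
E
python3 to.py .505 -.18 .217 180
```

```text
time_s: 3.53
eef_pos: [0.603, -0.0356, 0.1878]
ee_rot: [3.141, -0.0, 3.141]
wrist_force: [-0.2, 0.7, -1.7]
finger_gap: 0.472
grasp_force: 25.0
time_s: 3.95
eef_pos: [0.6033, -0.0359, 0.2171]
ee_rot: [3.142, 0.001, 3.141]
wrist_force: [0.0, 0.3, -1.2]
finger_gap: 0.465
grasp_force: 25.0
t 4.0 pos [ 0.6029 -0.0359  0.2163] F [ 0.2 -1.5 -1.5] gap 0.469 g 25.0
offset [  97.8 -144.2   -0.7] turn [ 0.01 -0.03 -0.04]
```

View pics/lift.png

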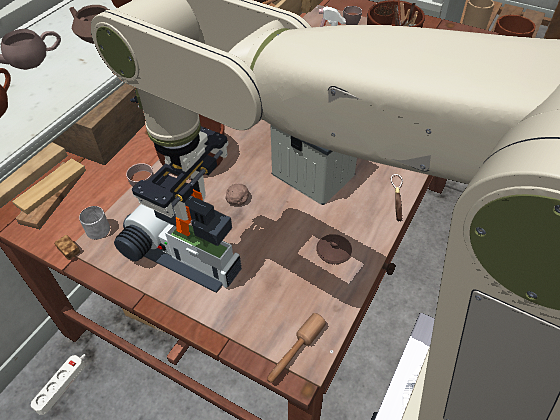

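The cover is held at (197,218) clear of the box, and the green cartridge shows below it at (200,242). Carrying the cover to the free spot.

```bash
python3 -m inch '[{"offset":[10,-15,-3],"turn":[0,0,0],"fingers":30},{"offset":[29,-43,-3],"turn":[0,0,0],"fingers":30},{"offset":[50,-73,-3],"turn":[0,0,0],"fingers":30},{"offset":[71,-104,-3],"turn":[0,0,0],"fingers":30},{"offset":[88,-130,-3],"turn":[0,0,0],"fingers":30}]'
python3 -m inch '[{"offset":[10,-14,0],"turn":[0,0,0],"fingers":30},{"offset":[10,-14,15],"turn":[0,0,0],"fingers":30},{"offset":[10,-14,40],"turn":[0,0,0],"fingers":30},{"offset":[10,-14,70],"turn":[0,0,0],"fingers":30},{"offset":[10,-14,100],"turn":[0,0,0],"fingers":30}]'
python3 to.py .505 -.18 .064 180
```

```text
time_s: 4.42
eef_pos: [0.5131, -0.167, 0.2183]
ee_rot: [3.141, -0.002, 3.141]
wrist_force: [-0.5, -0.7, -1.0]
finger_gap: 0.47
grasp_force: 25.0
time_s: 4.83
eef_pos: [0.5047, -0.1801, 0.1182]
ee_rot: [-3.142, 0.0, 3.14]
wrist_force: [0.5, -1.5, -1.7]
finger_gap: 0.472
grasp_force: 25.0
t 4.83 pos [ 0.5047 -0.1801  0.1182] F [ 0.5 -1.5 -1.7] gap 0.472 g 25.0
offset [-0.3  0.1 54.2] turn [-0.    0.01 -0.08]
```

```bash
python3 -m inch '[{"offset":[0,0,20],"turn":[0,0,0],"fingers":30},{"offset":[0,0,35],"turn":[0,0,0],"fingers":30},{"offset":[0,0,45],"turn":[0,0,0],"fingers":30},{"offset":[0,0,50],"turn":[0,0,0],"fingers":30},{"offset":[0,0,52],"turn":[0,0,0],"fingers":30}]'
python3 -m inch '[{"offset":[0,0,1],"turn":[0,0,0],"fingers":30},{"offset":[0,0,2],"turn":[0,0,0],"fingers":30},{"offset":[0,0,2],"turn":[0,0,0],"fingers":30},{"offset":[0,0,2],"turn":[0,0,0],"fingers":30},{"offset":[0,0,2],"turn":[0,0,0],"fingers":30}]'
```

```text
time_s: 5.25
eef_pos: [0.5044, -0.1796, 0.0665]
ee_rot: [3.141, -0.002, 3.141]
wrist_force: [-0.4, 0.1, -1.2]
finger_gap: 0.468
grasp_force: 25.0
time_s: 5.67
eef_pos: [0.5055, -0.1801, 0.0664]
ee_rot: [-3.141, 0.001, 3.141]
wrist_force: [-0.7, -0.5, -1.7]
finger_gap: 0.47
grasp_force: 25.0
```

```bash
python3 -m inch '[{"offset":[0,0,1],"turn":[0,0,0],"fingers":30},{"offset":[0,0,2],"turn":[0,0,0],"fingers":30},{"offset":[0,0,2],"turn":[0,0,0],"fingers":30},{"offset":[0,0,2],"turn":[0,0,0],"fingers":30},{"offset":[0,0,2],"turn":[0,0,0],"fingers":30}]'
```

```text
time_s: 6.08
eef_pos: [0.505, -0.1799, 0.0636]
ee_rot: [3.142, -0.0, 3.141]
wrist_force: [-0.2, -0.1, -0.6]
finger_gap: 0.474
grasp_force: 25.0
```

```bash
python3 -m inch '[{"offset":[0,0,0.5],"turn":[0,0,0],"fingers":30},{"offset":[0,0,0.5],"turn":[0,0,0],"fingers":55},{"offset":[0,0,0.5],"turn":[0,0,0],"fingers":75},{"offset":[0,0,0.5],"turn":[0,0,0],"fingers":100},{"offset":[0,0,0.5],"turn":[0,0,0],"fingers":100}]'
python3 -m inch '[{"offset":[0,0,0],"turn":[0,0,0],"fingers":100},{"offset":[0,0,0],"turn":[0,0,0],"fingers":100},{"offset":[0,0,0],"turn":[0,0,0],"fingers":100},{"offset":[0,0,-20],"turn":[0,0,0],"fingers":100},{"offset":[0,0,-50],"turn":[0,0,0],"fingers":100}]'
python3 -m inch '[{"offset":[0,0,-35],"turn":[0,0,0],"fingers":100},{"offset":[0,0,-75],"turn":[0,0,0],"fingers":100},{"offset":[0,0,-110],"turn":[0,0,0],"fingers":100},{"offset":[0,0,-120],"turn":[0,0,0],"fingers":100},{"offset":[0,0,-120],"turn":[0,0,0],"fingers":100}]'
python3 - <<'E'
from h import *
d=grab('scene','placed.png'); w=world(d)
def ax(p): return np.nanmedian(p,0).round(3)
m=(w[...,0]<.6)&(w[...,0]>.42)&(w[...,1]<-.13)&(w[...,1]>-.23)&(w[...,2]>.055)&(w[...,2]<.072)
print('cover ridge',m.sum(),ax(w[m]))
# cartridge grip: above box rim
m=(w[...,0]<.68)&(w[...,0]>.53)&(w[...,1]<.0)&(w[...,1]>-.075)&(w[...,2]>.102)&(w[...,2]<.135)
print('grip',m.sum(),ax(w[m]),np.percentile(w[m],[2,98],axis=0).round(3) if m.any() else '')
t=(w[...,2]>.122)&m
print(rect(w[t][:,:2]), np.percentile(w[t],[2,98],axis=0).round(3))
E
python3 to.py .605 -.038 .2 180
```

```text
time_s: 6.5
eef_pos: [0.5051, -0.1799, 0.0632]
ee_rot: [-3.142, 0.0, 3.141]
wrist_force: [-0.0, 0.2, 0.2]
finger_gap: 0.711
grasp_force: 0.0
time_s: 6.92
eef_pos: [0.5024, -0.1787, 0.1102]
ee_rot: [3.139, -0.006, 3.141]
wrist_force: [0.6, -0.1, 0.3]
finger_gap: 0.994
grasp_force: 0.0
time_s: 7.33
eef_pos: [0.5072, -0.1809, 0.2379]
ee_rot: [-3.138, 0.007, 3.141]
wrist_force: [-0.0, -0.8, -0.3]
finger_gap: 1.002
grasp_force: 0.0
cover ridge 641 [ 0.505 -0.178  0.066]
grip 245 [ 0.603 -0.035  0.124] [[ 0.581 -0.046  0.102]
 [ 0.631 -0.031  0.13 ]]
(array([605.8, -39.1]), array([51.9, 15.4]), -2.98) [[ 0.581 -0.046  0.122]
 [ 0.629 -0.032  0.13 ]]
t 7.38 pos [ 0.506  -0.1803  0.2348] F [ 0.4 -0.5 -0.9] gap 1.001 g 0.0
offset [-98.8 142.4  34.9] turn [-0.09  0.19 -0.04]
```

View pics/placed.png

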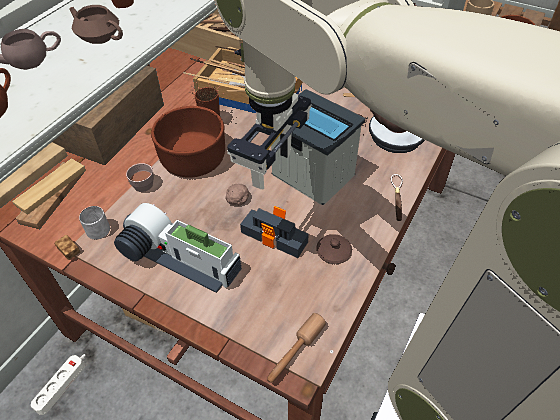

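The cover stands upright on the bench at (273,231). The cartridge grip is at (195,236) in the box, measured at (0.605,-0.038) with its top at about 0.127.

```bash
python3 -m inch '[{"offset":[-12,17,2],"turn":[0,0,0],"fingers":100},{"offset":[-34,48,8],"turn":[0,0,0],"fingers":100},{"offset":[-57,82,16],"turn":[0,0,0],"fingers":100},{"offset":[-80,116,25],"turn":[0,0,0],"fingers":75},{"offset":[-96,137,32],"turn":[0,0,0],"fingers":60}]'
python3 -m inch '[{"offset":[-3,5,0],"turn":[0,0,0],"fingers":60},{"offset":[-3,5,15],"turn":[0,0,0],"fingers":60},{"offset":[-3,5,40],"turn":[0,0,0],"fingers":60},{"offset":[-3,5,50],"turn":[0,0,0],"fingers":60},{"offset":[-3,5,50],"turn":[0,0,0],"fingers":60}]'
python3 to.py .605 -.038 .121 180
```

```text
time_s: 7.8
eef_pos: [0.6007, -0.0397, 0.1971]
ee_rot: [3.14, -0.004, -3.141]
wrist_force: [-0.0, 0.2, 0.3]
finger_gap: 0.899
grasp_force: 0.0
time_s: 8.22
eef_pos: [0.6005, -0.0379, 0.1456]
ee_rot: [3.14, -0.009, 3.141]
wrist_force: [-1.3, -1.0, -0.4]
finger_gap: 0.606
grasp_force: 0.0
t 8.22 pos [ 0.6005 -0.0379  0.1456] F [-1.3 -1.  -0.4] gap 0.606 g 0.0
offset [-4.7 -0.2 24.5] turn [ 0.07 -0.52 -0.05]
```

```bash
python3 -m inch '[{"offset":[-1,0,5],"turn":[0,0,0],"fingers":60},{"offset":[-2,0,13],"turn":[0,0,0],"fingers":60},{"offset":[-2,0,20],"turn":[0,0,0],"fingers":60},{"offset":[-2,0,24],"turn":[0,0,0],"fingers":60},{"offset":[-2,0,24],"turn":[0,0,0],"fingers":60}]'
python3 to.py .605 -.038 .121 180
```

```text
time_s: 8.63
eef_pos: [0.6056, -0.038, 0.1261]
ee_rot: [3.141, -0.001, 3.141]
wrist_force: [0.6, -0.9, -0.0]
finger_gap: 0.598
grasp_force: 0.0
t 8.63 pos [ 0.6056 -0.038   0.1261] F [ 0.6 -0.9 -0. ] gap 0.598 g 0.0
offset [0.6 0.  5.1] turn [ 0.01 -0.08 -0.05]
```

```bash
python3 -m inch '[{"offset":[0,0,3],"turn":[0,0,0],"fingers":60},{"offset":[0,0,5],"turn":[0,0,0],"fingers":50},{"offset":[0,0,5],"turn":[0,0,0],"fingers":35},{"offset":[0,0,5],"turn":[0,0,0],"fingers":20},{"offset":[0,0,5],"turn":[0,0,0],"fingers":5}]' 35
python3 -m inch '[{"offset":[0,0,0],"turn":[0,0,0],"fingers":0},{"offset":[0,0,0],"turn":[0,0,0],"fingers":0},{"offset":[0,0,0],"turn":[0,0,0],"fingers":0},{"offset":[0,0,0],"turn":[0,0,0],"fingers":0},{"offset":[0,0,0],"turn":[0,0,0],"fingers":0}]' 35
```

```text
time_s: 9.05
eef_pos: [0.6063, -0.038, 0.1224]
ee_rot: [-3.142, 0.0, 3.141]
wrist_force: [-0.3, 0.4, -0.6]
finger_gap: 0.361
grasp_force: 0.0
time_s: 9.47
eef_pos: [0.6062, -0.038, 0.1223]
ee_rot: [-3.142, 0.0, 3.141]
wrist_force: [0.2, -0.4, 0.6]
finger_gap: 0.126
grasp_force: 35.0
```

Gap 11.7 mm, so the grip is held. Pulling the cartridge straight up.

```bash
python3 -m inch '[{"offset":[0,0,-6],"turn":[0,0,0],"fingers":0},{"offset":[0,0,-18],"turn":[0,0,0],"fingers":0},{"offset":[0,0,-34],"turn":[0,0,0],"fingers":0},{"offset":[0,0,-52],"turn":[0,0,0],"fingers":0},{"offset":[0,0,-72],"turn":[0,0,0],"fingers":0}]'
python3 -m inch '[{"offset":[0,0,-25],"turn":[0,0,0],"fingers":0},{"offset":[0,0,-55],"turn":[0,0,0],"fingers":0},{"offset":[0,0,-85],"turn":[0,0,0],"fingers":0},{"offset":[0,0,-105],"turn":[0,0,0],"fingers":0},{"offset":[0,0,-115],"turn":[0,0,0],"fingers":0}]'
python3 to.py .5175 -.4055 .31 169
```

```text
time_s: 9.88
eef_pos: [0.6055, -0.0379, 0.1949]
ee_rot: [3.141, -0.001, 3.141]
wrist_force: [-0.2, -0.1, -3.3]
finger_gap: 0.128
grasp_force: 35.0
time_s: 10.3
eef_pos: [0.6072, -0.0381, 0.3142]
ee_rot: [-3.141, 0.006, 3.141]
wrist_force: [-1.2, 0.4, -3.0]
finger_gap: 0.124
grasp_force: 35.0
t 10.3 pos [ 0.6072 -0.0381  0.3142] F [-1.2  0.4 -3. ] gap 0.124 g 35.0
offset [  89.4 -367.4    4.1] turn [-0.02  0.34 10.96]
```

```bash
python3 -m inch '[{"offset":[4,-15,0],"turn":[0,0,1],"fingers":0},{"offset":[11,-45,0],"turn":[0,0,3],"fingers":0},{"offset":[19,-78,0],"turn":[0,0,5],"fingers":0},{"offset":[27,-111,0],"turn":[0,0,8],"fingers":0},{"offset":[35,-144,0],"turn":[0,0,11],"fingers":0}]'
python3 to.py .5175 -.4055 .31 169
```

```text
time_s: 10.72
eef_pos: [0.5701, -0.1829, 0.3085]
ee_rot: [3.141, -0.001, 2.947]
wrist_force: [1.4, 0.2, -2.5]
finger_gap: 0.124
grasp_force: 35.0
t 10.72 pos [ 0.5701 -0.1829  0.3085] F [ 1.4  0.2 -2.5] gap 0.124 g 35.0
offset [   8.6 -228.6   -1.6] turn [ 0.02 -0.08 -0.14]
```

```bash
python3 -m inch '[{"offset":[1,-33,-2],"turn":[0,0,0],"fingers":0},{"offset":[3,-66,-2],"turn":[0,0,0],"fingers":0},{"offset":[4,-99,-2],"turn":[0,0,0],"fingers":0},{"offset":[5,-130,-2],"turn":[0,0,0],"fingers":0},{"offset":[6,-157,-2],"turn":[0,0,0],"fingers":0}]'
python3 -m inch '[{"offset":[1,-25,0],"turn":[0,0,0],"fingers":0},{"offset":[2,-46,0],"turn":[0,0,0],"fingers":0},{"offset":[2,-62,0],"turn":[0,0,0],"fingers":0},{"offset":[2,-70,0],"turn":[0,0,0],"fingers":0},{"offset":[2,-71,0],"turn":[0,0,0],"fingers":0}]'
python3 -m inch '[{"offset":[0,0,0],"turn":[0,0,0],"fingers":0},{"offset":[0,0,0],"turn":[0,0,0],"fingers":0},{"offset":[0,0,0],"turn":[0,0,0],"fingers":0},{"offset":[0,0,0],"turn":[0,0,0],"fingers":0},{"offset":[0,0,0],"turn":[0,0,0],"fingers":0}]'
python3 - <<'E'
from h import *
a=grab('scene'); b=grab('top')
cv2.imwrite('pics/bin.png',cv2.cvtColor(np.hstack([cv2.resize(a['color'][40:230,210:400],None,fx=2.1,fy=2.1),cv2.resize(b['color'][120:310,280:470],None,fx=2.1,fy=2.1)]),cv2.COLOR_RGB2BGR))
w=world(a)
m=(w[...,0]<.65)&(w[...,0]>.35)&(w[...,1]<-.3)&(w[...,1]>-.5)&(w[...,2]>.2)&(w[...,2]<.27)
hs=cv2.cvtColor(a['color'],cv2.COLOR_RGB2HSV)
p=w[m&(hs[...,0]>12)&(hs[...,0]<80)&(hs[...,1]>70)]
print(len(p),np.percentile(p,[2,50,98],axis=0).round(3),rect(p[:,:2]))
E
python3 to.py .5175 -.4055 .31 169
```

```text
time_s: 11.13
eef_pos: [0.5338, -0.3367, 0.3103]
ee_rot: [3.141, -0.002, 2.948]
wrist_force: [0.8, 0.9, -3.7]
finger_gap: 0.126
grasp_force: 35.0
time_s: 11.55
eef_pos: [0.5189, -0.4053, 0.3104]
ee_rot: [3.141, -0.001, 2.947]
wrist_force: [0.6, 0.1, -2.3]
finger_gap: 0.126
grasp_force: 35.0
time_s: 11.97
eef_pos: [0.5199, -0.4034, 0.3114]
ee_rot: [-3.142, 0.0, 2.95]
wrist_force: [-0.1, 1.4, -4.1]
finger_gap: 0.128
grasp_force: 35.0
1004 [[ 0.457 -0.403  0.214]
 [ 0.51  -0.39   0.241]
 [ 0.579 -0.377  0.268]] (array([ 519.2, -389.2]), array([127.4,  32.2]), 1.63)
t 12.07 pos [ 0.5198 -0.4037  0.3113] F [ 0.1 -0.3 -3.7] gap 0.124 g 35.0
offset [ 1.9 -2.2  1.3] turn [-0.    0.01  0.  ]
```

View pics/bin.png

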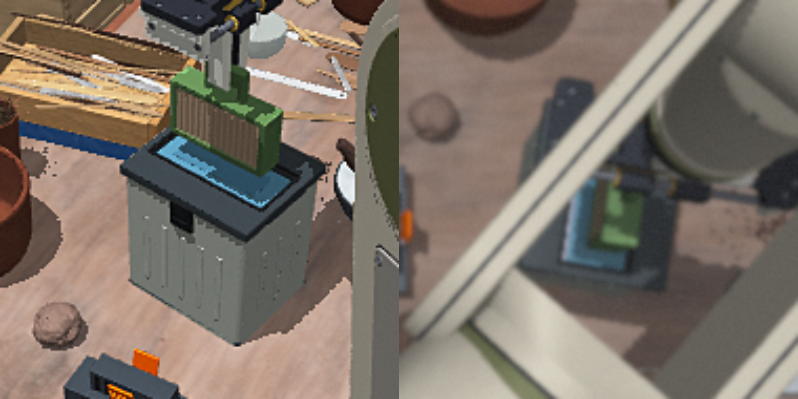

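The cartridge is level over the flap, its foot at (225,165) in the left half, within the opening's outline. Pushing it down.

```bash
python3 -m inch '[{"offset":[1,-1,6],"turn":[0,0,0],"fingers":0},{"offset":[2,-2,14],"turn":[0,0,0],"fingers":0},{"offset":[2,-2,22],"turn":[0,0,0],"fingers":0},{"offset":[2,-2,28],"turn":[0,0,0],"fingers":0},{"offset":[2,-2,32],"turn":[0,0,0],"fingers":0}]'
python3 -m inch '[{"offset":[0,0,6],"turn":[0,0,0],"fingers":0},{"offset":[0,0,12],"turn":[0,0,0],"fingers":0},{"offset":[0,0,17],"turn":[0,0,0],"fingers":0},{"offset":[0,0,20],"turn":[0,0,0],"fingers":0},{"offset":[0,0,20],"turn":[0,0,0],"fingers":0}]'
```

```text
time_s: 12.48
eef_pos: [0.5168, -0.4056, 0.2777]
ee_rot: [3.141, -0.001, 2.949]
wrist_force: [-0.3, 0.9, -0.4]
finger_gap: 0.125
grasp_force: 35.0
time_s: 12.9
eef_pos: [0.5169, -0.4056, 0.2579]
ee_rot: [3.141, -0.001, 2.949]
wrist_force: [0.8, -2.2, -4.2]
finger_gap: 0.127
grasp_force: 35.0
```

```bash
python3 -m inch '[{"offset":[0,0,0],"turn":[0,0,0],"fingers":40},{"offset":[0,0,0],"turn":[0,0,0],"fingers":70},{"offset":[0,0,0],"turn":[0,0,0],"fingers":100},{"offset":[0,0,0],"turn":[0,0,0],"fingers":100},{"offset":[0,0,0],"turn":[0,0,0],"fingers":100}]'
python3 -m inch '[{"offset":[0,0,0],"turn":[0,0,0],"fingers":100},{"offset":[0,0,-10],"turn":[0,0,0],"fingers":100},{"offset":[0,0,-35],"turn":[0,0,0],"fingers":100},{"offset":[0,0,-65],"turn":[0,0,0],"fingers":100},{"offset":[0,0,-85],"turn":[0,0,0],"fingers":100}]'
python3 - <<'E'
from h import *
a=grab('scene'); b=grab('top')
cv2.imwrite('pics/bin2.png',cv2.cvtColor(np.hstack([cv2.resize(a['color'][40:265,195:420],None,fx=1.75,fy=1.75),cv2.resize(b['color'][100:325,260:485],None,fx=1.75,fy=1.75)]),cv2.COLOR_RGB2BGR))
E
```

```text
time_s: 13.32
eef_pos: [0.5173, -0.4058, 0.2596]
ee_rot: [-3.141, 0.001, 2.949]
wrist_force: [1.0, -0.2, 0.2]
finger_gap: 0.437
grasp_force: 0.0
time_s: 13.73
eef_pos: [0.5173, -0.4059, 0.3477]
ee_rot: [-3.14, 0.002, 2.949]
wrist_force: [0.7, -0.7, 0.7]
finger_gap: 0.795
grasp_force: 0.0
```

View pics/bin2.png

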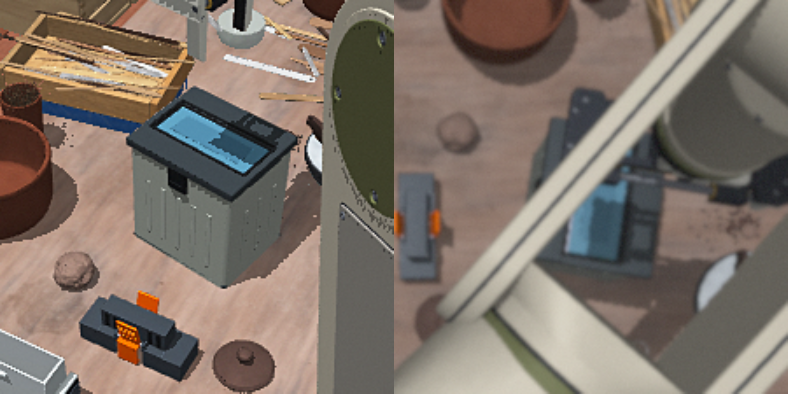

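The cartridge is gone into the bin and the flap at (205,138) is closed. The cover stands upright at (140,335), and the lid and clay are in place. I'll check the flap's flatness, let things settle for a moment, and hand in.

```bash
python3 -m inch '[{"offset":[0,0,0],"turn":[0,0,0],"fingers":100},{"offset":[0,0,0],"turn":[0,0,0],"fingers":100},{"offset":[0,0,0],"turn":[0,0,0],"fingers":100},{"offset":[0,0,0],"turn":[0,0,0],"fingers":100},{"offset":[0,0,0],"turn":[0,0,0],"fingers":100}]' && python3 - <<'E'
from h import *
from plant import sign_off
d=grab('scene');w=world(d);h=cv2.cvtColor(d['color'],cv2.COLOR_RGB2HSV)
p=w[(h[...,0]>92)&(h[...,0]<112)&(h[...,1]>90)&(w[...,2]>.12)&(w[...,2]<.2)&(w[...,1]<-.35)&(w[...,1]>-.46)]
z=np.percentile(p[:,2],[3,50,97]);print(len(p),z.round(3))
if len(p)>300 and z[0]>.178: print(sign_off())
E
```

```text
time_s: 14.25
eef_pos: [0.5169, -0.4054, 0.3428]
ee_rot: [3.14, -0.002, 2.949]
wrist_force: [-0.4, -0.8, -0.5]
finger_gap: 0.998
grasp_force: 0.0
1047 [0.181 0.184 0.187]
the job is handed in; nothing more can be done
None
```

The job is handed in at about 14 s: the cover stands upright on the bench, the cartridge is in the bin under the closed flap, and the teapot lid and clay lump were left where they were; the hand-in returned no verdict.

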